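Balance-load the garlic caddy

TASK

Stock the light wooden caddy where it stands: first move the tomato out of it onto the chopping board and slip the spool of twine over the caddy's spindle, right down, and only then put all the garlic bulbs into its two end wells, shared as evenly as their number allows. The caddy stands on a narrow foot, so load its two ends in turn and gently, so that it never tips or slides away, and leave the other things alone. A bulb that gets knocked out of place must be put back.

Things in the scene. Friction and masses are not known exactly. Their poses are not given: they have to be found in the camera images.
- caddy: Loose light plywood tray on a narrow foot, 0.16 kg. Origin on the worktop under its centre, z up. Tray 184 (own x) x 346 (own y) mm, floor top at z = 45 mm, rims and cross walls 5 mm thick, up to z = 55 mm. Foot 120 (x) x 76 (y) x 40 mm high: the two ends overhang. With the spool on it bears one bulb more at one end than the other; two more may tip it, as may one bulb without the spool, or 2 N pressed on an end.
- caddy_well_left (a point): Centre of the floor of the caddy's +y end well (its own y = 132 mm, z = 45 mm). The well is open 174 mm along the caddy's x and 72 mm along its y, 10 mm deep, no dividers: room for just three bulbs side by side, at x = -58, 0 and 58 mm.
- caddy_well_right (a point): The same for the -y end well (its own y = -132 mm, z = 45 mm), of the same size.
- caddy_spindle_tip (a point): Tip of the caddy's fixed upright steel spindle, 12 mm diameter with a round tip, on the axis of the caddy's origin in its middle bay; 78 mm above the tray floor, 123 mm above the origin.
- spool: Wooden spool wound with twine, a straight cylinder 54 mm diameter (flanges 55.6 mm, 4 mm thick at both ends), 75 mm high, about 0.13 kg, standing upright on the worktop at the right; 20 mm bore right through. Origin at the centre of its underside, z up along the bore.
- tomato_center (a point): Centre of the tomato, 58 mm diameter, 62 mm high with its stalk, 83 g, at the start standing in the caddy's middle bay on the +y side of the spindle. The point lies 28 mm above its underside.
- tomato: The tomato; origin at the centre of its underside.
- board: Wooden chopping board lying fixed on the worktop left of the robot, 240 (own x) x 340 (own y) x 22 mm; origin at the centre of its underside, top at z = 22 mm. Its middle is free.
- spice_jar: Spice jar, 41 mm diameter, 105 mm high, standing on the chopping board near its -y end; leave alone. Origin at the centre of its underside.
- espresso_cup: Small white cup, 62 mm wide, 92 mm with its handle, 51 mm high, standing on the chopping board near its +y end; leave alone. Origin at the centre of its underside.
- tuna_tin: Low tin, 86 mm diameter, 40 mm high, standing on the worktop between the bulbs and the spool; leave alone. Origin at the centre of its underside.
- bulb0_center (a point): Centre of a garlic bulb, 48 x 50 mm across, 51 mm high with its pointed top, about 70 g, at the start standing on the worktop in a rough row in front of the caddy. The point is 23 mm above its flat underside, about 24 mm above what it lies on however it lies. Five or six of the six bulbs are present; the others are absent (None).
- bulb0: The same bulb; origin at the centre of its underside, z towards its top.
- bulb1_center (a point): Centre of a garlic bulb, 48 x 50 mm across, 51 mm high with its pointed top, about 70 g, at the start standing on the worktop in a rough row in front of the caddy. The point is 23 mm above its flat underside, about 24 mm above what it lies on however it lies. Five or six of the six bulbs are present; the others are absent (None).
- bulb1: The same bulb; origin at the centre of its underside, z towards its top.
- bulb2_center (a point): Centre of a garlic bulb, 48 x 50 mm across, 51 mm high with its pointed top, about 70 g, at the start standing on the worktop in a rough row in front of the caddy. The point is 23 mm above its flat underside, about 24 mm above what it lies on however it lies. Five or six of the six bulbs are present; the others are absent (None).
- bulb2: The same bulb; origin at the centre of its underside, z towards its top.
- bulb3_center (a point): Centre of a garlic bulb, 48 x 50 mm across, 51 mm high with its pointed top, about 70 g, at the start standing on the worktop in a rough row in front of the caddy. The point is 23 mm above its flat underside, about 24 mm above what it lies on however it lies. Five or six of the six bulbs are present; the others are absent (None).
- bulb3: The same bulb; origin at the centre of its underside, z towards its top.
- bulb4_center (a point): Centre of a garlic bulb, 48 x 50 mm across, 51 mm high with its pointed top, about 70 g, at the start standing on the worktop in a rough row in front of the caddy. The point is 23 mm above its flat underside, about 24 mm above what it lies on however it lies. Five or six of the six bulbs are present; the others are absent (None).
- bulb4: The same bulb; origin at the centre of its underside, z towards its top.
- bulb5_center (a point): Centre of a garlic bulb, 48 x 50 mm across, 51 mm high with its pointed top, about 70 g, at the start standing on the worktop in a rough row in front of the caddy. The point is 23 mm above its flat underside, about 24 mm above what it lies on however it lies. Five or six of the six bulbs are present; the others are absent (None).
- bulb5: The same bulb; origin at the centre of its underside, z towards its top.
There are look-alikes about, which are no part of the job. What is shaped like the spool but yellow is not meant.

How it is judged:
By the outcome, as a careful person would: the job done as asked, in the order asked, and still so for the second after the job is handed in, with the robot touching nothing.
Of bulb0, bulb1, bulb2, bulb3, bulb4, bulb5 only 5 to 6 are there at a start; the rules pass over those that are not, and their reading is None.
At some moment in a run one of bulb0, bulb1, bulb2, bulb3, bulb4, bulb5 may be knocked a few centimetres aside while the robot is not near it.
It also fails if it takes over 210 s, if anything falls off the work surface, if the arm or the gripper's body presses on something with over 40 N, if the wrist force passes 120 N, or if a joint passes its speed limit or range.

ROBOT

A 7-joint arm with a two-finger parallel gripper is mounted at the origin on a cart in front of the work surface, level with it; the furniture and walls round the work are solid. World frame = base frame: x ahead of the robot, y to its left, z up, the work surface at z = 0. Lengths are in mm, angles in rad, forces in N, time in s.
With the tool pointing down it reaches from about 350 to 900 mm from the base axis. Payload 7.2 kg.
Tool frame: the origin (TCP) lies midway between the tips of the shut fingers; the grasp point (between the pads) lies 19 mm behind it; z points along the fingers, y is the line along which they close (so a half turn about z gives the same grasp; the last joint's range is limited). The gripper opens to 85 mm and grips with 20 to 120 N. Pads are 22 mm wide; open, the fingers measure 114 mm over their backs; the gripper's body (76 mm by 85 mm) begins 54 mm behind the grasp point. The pads swing forward as they close: fully open they stand 13 mm farther back than shut.
Start: joints at [-1.381, 0.411, -0.013, 1.596, 0.006, 1.134, -0.082], TCP at [159.356, 604.346, 231.297] pointing down, gripper open.
Joint ranges: [-2.95, 2.95], [-0.29, 1.99], [-1.47, 1.44], [0.14, 2.54], [-1.03, 4.17], [0.13, 1.85], [-2.86, 2.86]. Speed limits (rad/s): [2.39, 2.39, 3.01, 3.01, 3.14, 3.14, 3.14].

INTERFACE

Orientations are given as a unit quaternion [x, y, z, w].
In Python, from workcell import manip, imaging, nets gives the robot as it stands.
- The arm moves only by the shell command python3 -m jog 'ROWS' [FORCE]. ROWS is JSON, a list of rows, each a list of 7 numbers: the turn, a rotation vector about the tool's x, y, z in units of 0.1 rad (1.0 is 0.1 rad), then the shift along the tool's x, y, z in units of 1000 mm (1.0 is 1000 mm), then the gripper command: -1 is shut, 1 is fully open, values between are in proportion. A call has 1 to 20 rows; each row shifts and turns the commanded pose from where the row before left it, along the tool's axes as they then stand; what a row does not reach is not made up. A row lasts 1/12 s, in which the tool goes at most 41.7 mm and 7.16 degrees, less where a joint would pass 70% of its speed; a pose out of reach is approached as far as the arm can. A call with a number of a shift or a turn outside -1 to 1 is refused whole. A call with a gripper value outside its range is refused whole. The fingers move at their own pace and stop on an object; FORCE is the grip in N (left out, the last holds). Time passes only in rows, so rows that do not move let the fingers close. It gives the time, the measured TCP pose, the force, the opening and the grip force at its end, in the units of the state.
- manip.get_obs(): the state, without advancing time (a new reading comes with each control period).
- imaging.grab_frame(name): name is "scene" or "top" or "wrist"; returns the picture (400x640x3 uint8, red, green, blue); there is no depth.
- imaging.camera_params(name): a dict with "vertical_fov" (degrees; the focal length in pixels is half the picture's height over the tangent of half this angle, whatever the lens; pixels are square), "cx", "cy" (the principal point, pixels), "k1" (the pictures are not rectified: a ray, as slopes to the right and down, at radius r is drawn at 1 + k1 r^2 times it, then the intrinsics apply), "T" (4x4, takes a point from camera to world coordinates); the wrist camera has in their place "tool_from_camera" (4x4, takes a point from camera to tool coordinates, whose origin is the TCP and whose axes are the flange's). Camera axes: x right, y down, z forward; pixel columns grow to the right and rows downward; lengths in mm; the calibration is good to about 2 mm. A picture is of the moment at which its call begins: read the wrist's pose just before it. camera_params takes no time and is no camera call.
- manip.sign_off(): hands the job in; it is judged then, once.
Trained networks look in the newest picture that a camera, given by its name, has taken for a name from the list of things; names that differ only in an ending like _2 or _b are one class to them, and where a whole thing is asked for, a point or a joint stands for the part that bears it (a point fixed in the world has none). Each returns a list of dicts, best first, with "p" (0 to 1); they miss things now and then, are a little off and sometimes report something else, mostly with a low value. They report only what shows in the picture. A call takes as long as a camera call. They do not tell look-alikes from the thing itself.
- nets.boxes_of(camera, label): "bbox" ([left, top, right, bottom] in pixels, round what is visible of it).
The state is a dict: "time": time; "qpos": joint angles; "qvel": joint speeds; "effort": joint torques, N m; "position": TCP position; "orientation": TCP orientation; "force": force on the tool from outside, world axes, zero at the start; "torque": the same for the moment, N m; "width": opening from 0.0 (shut) to 1.0 (fully open); "grasp_force": force on a finger pad.
Only numpy, scipy, OpenCV 4.12 (cv2) and the standard library are available. Lean on these libraries where they do the work, as an engineer would, in place of code of your own. Each camera call takes 0.05 s, during which the arm holds its last target. There are 200 camera calls.

## Working session

There is one attempt and no reset: what is moved stays moved. The work goes in short steps, Python scripts to look and compute and a shell command to move; the robot and the scene stay as the last step left them, time stands still between calls to the robot, and variables do not carry over. Pictures are saved under pics/ and viewed, at most 14 in all, crops included, and the job is handed in when it is done.

```bash
ls; mkdir -p pics; cat > h.py <<'E'
import numpy as np, cv2
from scipy.spatial.transform import Rotation as R
from workcell import manip, imaging, nets
def cam(name):
    p=imaging.camera_params(name); f=200/np.tan(np.radians(p["vertical_fov"])/2)
    if "T" in p: T=np.array(p["T"])
    else:
        o=manip.get_obs(); T=np.eye(4); T[:3,:3]=R.from_quat(o["orientation"]).as_matrix(); T[:3,3]=o["position"]; T=T@np.array(p["tool_from_camera"])
    K=np.array([[f,0,p["cx"]],[0,f,p["cy"]],[0,0,1]]); return K,p["k1"],T
def pix2w(c,uv,z):
    K,k1,T=c
    uv=np.array(uv,float).reshape(-1,1,2)
    n=cv2.undistortPoints(uv,K,np.array([k1,0,0,0,0.]))[:,0]
    d=np.c_[n,np.ones(len(n))]@T[:3,:3].T; t=(z-T[2,3])/d[:,2]
    return T[:3,3]+d*t[:,None]
def w2pix(c,P):
    K,k1,T=c; P=np.array(P,float).reshape(-1,3); q=(P-T[:3,3])@T[:3,:3]
    return cv2.projectPoints(q.reshape(-1,1,3),np.zeros(3),np.zeros(3),K,np.array([k1,0,0,0,0.]))[0][:,0]
def snap(name,fn=None):
    c=cam(name); im=imaging.grab_frame(name)
    if fn: cv2.imwrite("pics/"+fn,np.ascontiguousarray(im[:,:,::-1]))
    return c,im
E
python3 - <<'E'
from h import *
for n in("scene","top"):
    c,im=snap(n,n+"0.png"); print(n,c[2].round(3).tolist(),c[0][0,0])
    for l in("caddy","spool","tomato","board","bulb0","tuna_tin","caddy_spindle_tip"):
        print(l,[(round(b["p"],2),np.round(b["bbox"]).astype(int).tolist()) for b in nets.boxes_of(n,l)][:9])
o=manip.get_obs();print(o)
print(imaging.camera_params("wrist"))
E
```

```text
pics
scene [[0.609, -0.528, 0.592, -203.094], [-0.793, -0.393, 0.465, -568.214], [-0.013, -0.753, -0.658, 889.021], [0.0, 0.0, 0.0, 1.0]] 408.75819851388746
caddy [(0.94, [297, 164, 416, 234]), (0.53, [263, 203, 278, 219])]
spool [(0.89, [435, 218, 462, 251]), (0.75, [428, 260, 454, 294]), (0.62, [450, 240, 476, 277])]
tomato [(0.75, [334, 176, 347, 195])]
board [(0.86, [181, 149, 297, 226])]
bulb0 [(0.84, [397, 284, 414, 299]), (0.79, [367, 262, 387, 277]), (0.71, [320, 228, 335, 243]), (0.67, [330, 247, 346, 258]), (0.64, [291, 211, 309, 232]), (0.62, [263, 203, 280, 220]), (0.43, [332, 174, 348, 197])]
tuna_tin [(0.59, [384, 245, 414, 278])]
caddy_spindle_tip [(0.79, [295, 161, 416, 236]), (0.52, [396, 287, 416, 303]), (0.49, [366, 256, 386, 275]), (0.49, [265, 202, 276, 220])]
top [[0.029, -0.995, 0.099, 405.919], [-1.0, -0.03, -0.002, -10.186], [0.005, -0.099, -0.995, 1353.817], [0.0, 0.0, 0.0, 1.0]] 422.02946386316927
caddy [(0.57, [265, 227, 282, 242]), (0.43, [301, 222, 315, 237])]
spool [(0.8, [441, 176, 462, 199]), (0.76, [415, 160, 437, 181]), (0.57, [429, 205, 455, 228]),
[... 863 characters left out ...]
736e-01, 9.91705914e-01, 1.91425786e-05, 1.19585229e-05]), 'force': array([ 0.09029111, -1.09719908, -0.15495812]), 'torque': array([ 0.04910097, -0.02896865, -0.05440182]), 'grasp_force': 0.0, 'width': 1.0029554733933184}
{'vertical_fov': 66.5144286400712, 'cx': 324.3774798639072, 'cy': 196.6480876088388, 'k1': -0.00016464927383773035, 'tool_from_camera': array([[-9.64439971e-04, -9.53992380e-01, -2.99829301e-01,
         7.59407133e+01],
       [ 9.99999414e-01, -1.06767537e-03,  1.80485218e-04,
        -3.62483224e-01],
       [-4.92301880e-04, -2.99828951e-01,  9.53992850e-01,
        -1.42024450e+02],
       [ 0.00000000e+00,  0.00000000e+00,  0.00000000e+00,
         1.00000000e+00]])}
```

```bash
python3 - <<'E'
import cv2
a=cv2.imread("pics/top0.png")[120:290,160:480]; cv2.imwrite("pics/topc.png",cv2.resize(a,(800,425),interpolation=cv2.INTER_CUBIC))
a=cv2.imread("pics/scene0.png")[130:320,170:490]; cv2.imwrite("pics/scc.png",cv2.resize(a,(800,475),interpolation=cv2.INTER_CUBIC))
E
```

```text
(no output)
```

View pics/topc.png

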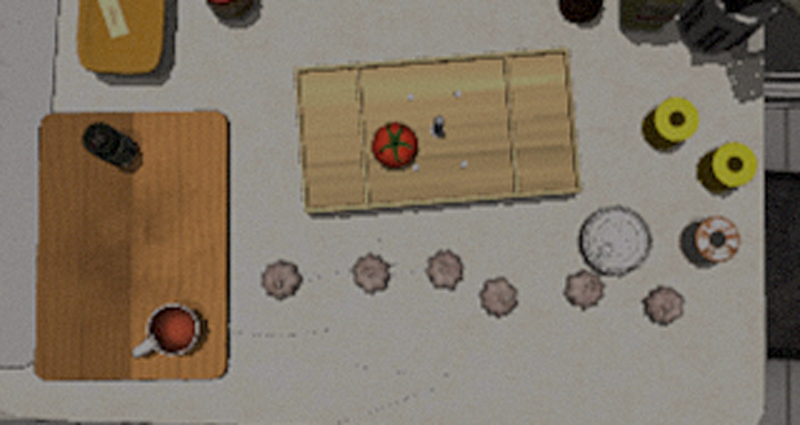

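View pics/scc.png

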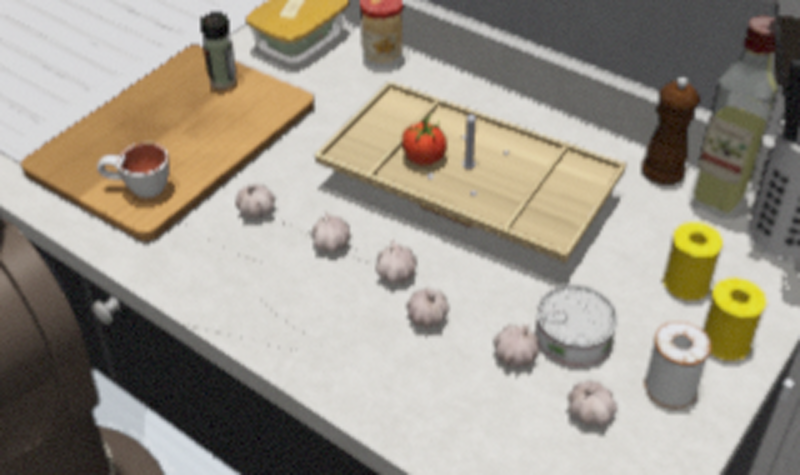

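The top view shows six bulbs in a row, two yellow decoy spools at (672,122) and (735,165), the real white spool at (717,240), the tomato at (394,145) and the spindle tip at (439,121). All of these are pixels in the crop.

```bash
python3 - <<'E'
from h import *
c=cam("top"); f=lambda p:(np.array(p)/2.5+[160,120])
cor=pix2w(c,f([[297,71],[568,51],[579,190],[306,213]]),55);print(cor.round(0)); print("ctr",cor.mean(0))
print([np.linalg.norm(cor[i]-cor[i-1]).round() for i in range(4)])
v=(cor[0]+cor[3]-cor[1]-cor[2]);print("y-axis ang deg",np.degrees(np.arctan2(v[1],v[0])))
v=(cor[0]+cor[1]-cor[2]-cor[3]);print("x-axis ang deg",np.degrees(np.arctan2(v[1],v[0])))
print("tip",pix2w(c,f([439,120]),120))
print("tom",pix2w(c,f([395,145]),90).round())
print("bulbs",pix2w(c,f([[282,280],[372,273],[445,270],[498,297],[584,289],[664,305]]),28).round())
print("spool",pix2w(c,f([717,240]),75).round(),"tin",pix2w(c,f([615,240]),40).round())
print("board",pix2w(c,f([[38,112],[230,112],[230,380],[35,380]]),22).round())
s=cam("scene")
print(w2pix(s,[[*pix2w(c,f([717,240]),75)[0]],[*pix2w(c,f([439,120]),123)[0]]]))
E
```

```text
[[ 694.  124.   55.]
 [ 730. -215.   55.]
 [ 555. -231.   55.]
 [ 516.  105.   55.]]
ctr [623.60638286 -54.46828569  55.        ]
[np.float64(179.0), np.float64(341.0), np.float64(176.0), np.float64(339.0)]
y-axis ang deg 96.28670955405205
x-axis ang deg 5.518296503491791
tip [[625.65791395 -53.47038786 120.        ]]
tom [[599.  -2.  90.]]
bulbs [[ 433.  135.   28.]
 [ 445.   22.   28.]
 [ 452.  -69.   28.]
 [ 420. -136.   28.]
 [ 433. -244.   28.]
 [ 416. -344.   28.]]
spool [[ 496. -397.   75.]] tin [[ 495. -280.   40.]]
board [[638. 455.  22.]
 [645. 210.  22.]
 [307. 195.  22.]
 [300. 437.  22.]]
[[443.11576991 267.1822542 ]
 [358.73334464 176.22656341]]
```

```bash
cat >> h.py <<'E'
def plan(P,phi):
    """turn (units) about tool z (and x,y levelling), then shift in the NEW tool frame (m); phi=deg of tool y in world"""
    o=manip.get_obs(); r=R.from_quat(o["orientation"]); y=r.as_matrix()[:,1]; a=np.degrees(np.arctan2(y[1],y[0]))
    d=(phi-a+90)%180-90; t=np.radians(a+d)
    G=np.c_[[np.sin(t),-np.cos(t),0],[np.cos(t),np.sin(t),0],[0,0,-1]]
    rv=(r.inv()*R.from_matrix(G)).as_rotvec()*10
    s=G.T@(np.array(P)-o["position"])/1000
    print("t",round(o["time"],1),"phi",round(a,1),"pos",o["position"].round(1),"TURN",rv.round(2),"SHIFT",s.round(4),"|xy|",np.hypot(*s[:2]).round(3),"j7",o["qpos"][6].round(2))
E
python3 -c "
from h import *
plan([599,-2,190],26)"
```

```text
Traceback (most recent call last):
  File "h.py", line 28, in plan
    rv=(r.inv()*R.from_matrix(G)).as_rotvec()*10
                ~~~~~~~~~~~~~^^^
  File "scipy/spatial/transform/_rotation.pyx", line 1143, in scipy.spatial.transform._rotation.Rotation.from_matrix
ValueError: Non-positive determinant (left-handed or null coordinate frame) in rotation matrix 0: [[ 0.43837115  0.89879405  0.        ]
 [-0.89879405  0.43837115  0.        ]
 [ 0.          0.         -1.        ]].
```

```bash
sed -i 's/\[np.sin(t),-np.cos(t),0\]/[-np.sin(t),np.cos(t),0]/' h.py
python3 -c "
from h import *
plan([599,-2,190],26)"
```

```text
t 0.8 phi 75.2 pos [159.4 604.3 231.3] TURN [ 0.   -0.    8.59] SHIFT [-0.7377  0.1293  0.0413] |xy| 0.749 j7 -0.08
```

```bash
python3 -m jog '[[0,0,0.954,0,0,0,1],[0,0,0.954,0,0,0,1],[0,0,0.954,0,0,0,1],[0,0,0.954,0,0,0,1],[0,0,0.954,0,0,0,1],[0,0,0.954,0,0,0,1],[0,0,0.954,0,0,0,1],[0,0,0.954,0,0,0,1],[0,0,0.954,0,0,0,1]]' 30
python3 -m jog '[[0,0,0,-0.0369,0.0065,0.002,1],[0,0,0,-0.0369,0.0065,0.002,1],[0,0,0,-0.0369,0.0065,0.002,1],[0,0,0,-0.0369,0.0065,0.002,1],[0,0,0,-0.0369,0.0065,0.002,1],[0,0,0,-0.0369,0.0065,0.002,1],[0,0,0,-0.0369,0.0065,0.002,1],[0,0,0,-0.0369,0.0065,0.002,1],[0,0,0,-0.0369,0.0065,0.002,1],[0,0,0,-0.0369,0.0065,0.002,1],[0,0,0,-0.0369,0.0065,0.002,1],[0,0,0,-0.0369,0.0065,0.002,1],[0,0,0,-0.0369,0.0065,0.002,1],[0,0,0,-0.0369,0.0065,0.002,1],[0,0,0,-0.0369,0.0065,0.002,1],[0,0,0,-0.0369,0.0065,0.002,1],[0,0,0,-0.0369,0.0065,0.002,1],[0,0,0,-0.0369,0.0065,0.002,1],[0,0,0,-0.0369,0.0065,0.002,1],[0,0,0,-0.0369,0.0065,0.002,1]]'
python3 - <<'E'
from h import *
c,im=snap("wrist","w1.png")
for l in("tomato","tomato_center","caddy_spindle_tip"):
  for b in nets.boxes_of("wrist",l)[:3]:
    x=b["bbox"]; print(l,round(b["p"],2),np.round(x),pix2w(c,[(x[0]+x[2])/2,(x[1]+x[3])/2],78).round(1))
plan([599,-2,58],26)
E
```

```text
time: 1.55
position: [159.3, 604.4, 231.3]
orientation: [0.532, 0.847, 0.0, -0.0]
force: [-0.3, 0.0, 1.0]
width: 0.997
grasp_force: 0.0
time: 3.22
position: [601.0, -3.2, 191.3]
orientation: [0.529, 0.848, 0.0, 0.0]
force: [1.6, 0.2, -0.1]
width: 1.002
grasp_force: 0.0
tomato 0.77 [298. 154. 362. 220.] [[603.8   3.3  78. ]]
tomato_center 0.94 [298. 152. 359. 221.] [[602.5   3.1  78. ]]
tomato_center 0.55 [ 88. 274. 133. 312.] [[ 459.2 -186.1   78. ]]
tomato_center 0.44 [221.  22. 492. 360.] [[626.1   9.9  78. ]]
caddy_spindle_tip 0.86 [219.  18. 492. 358.] [[624.2  11.8  78. ]]
t 3.4 phi 25.9 pos [600.3  -3.1 190.9] TURN [-0.01  0.   -0.02] SHIFT [ 0.0015 -0.0006  0.1329] |xy| 0.002 j7 0.59
```

View pics/w1.png

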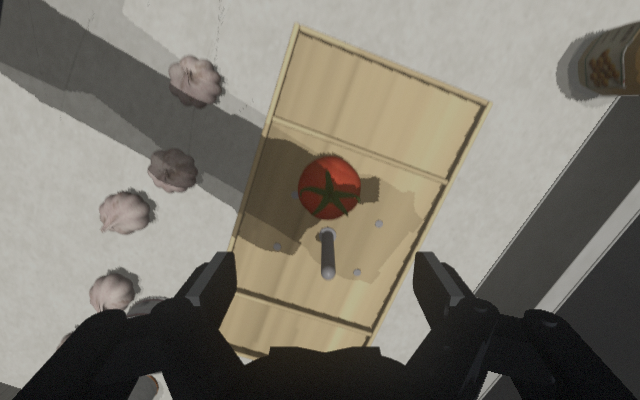

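The wrist picture shows the tomato at (330,187) and the spindle with its base at (327,232) and its tip at (328,272). I'll refine both positions from those.

```bash
python3 - <<'E'
from h import *
c=cam("wrist")
print(c[2][:3,3],"tom",pix2w(c,[330,187],73),"tip",pix2w(c,[328,271],118),"base",pix2w(c,[326,233],45))
print(w2pix(c,[[599,-2,73],[625,-53.5,120]]))
q=pix2w(c,[[297,25],[491,103],[445,182],[268,119]],55);print("+y end corners, crosswall",q.round(1))
print("inner wells bulbs", pix2w(c,[[196,80],[173,170],[124,212],[112,291]],26).round())
E
```

```text
[567.3682077   65.27351376 332.91841811] tom [[603.51463307   2.09233667  73.        ]] tip [[626.5383394  -50.25527943 118.        ]] base [[625.32991626 -50.55680998  45.        ]]
[[323.39173979 188.86694773]
 [324.50229158 274.82917743]]
+y end corners, crosswall [[521.8 108.6  55. ]
 [698.8 127.   55. ]
 [701.3  49.2  55. ]
 [529.2  29.9  55. ]]
inner wells bulbs [[ 450.   30.   26.]
 [ 457.  -63.   26.]
 [ 424. -130.   26.]
 [ 436. -233.   26.]]
```

```bash
python3 -c "
from h import *
plan([602,1,56],26)"
python3 -m jog '[[0,0,0,0.003,0.0033,0.02,1],[0,0,0,0,0,0.025,1],[0,0,0,0,0,0.025,1],[0,0,0,0,0,0.025,1],[0,0,0,0,0,0.02,1],[0,0,0,0,0,0.01,1],[0,0,0,0,0,0.01,1],[0,0,0,0,0,0,1],[0,0,0,0,0,0,0.5],[0,0,0,0,0,0,0],[0,0,0,0,0,0,0],[0,0,0,0,0,0,-0.3],[0,0,0,0,0,0,-1],[0,0,0,0,0,0,-1],[0,0,0,0,0,0,-1],[0,0,0,0,0,0,-1],[0,0,0,0,0,0,-1],[0,0,0,0,0,0,-1]]' 20
```

```text
t 3.4 phi 25.9 pos [600.3  -3.1 190.9] TURN [-0.01  0.   -0.02] SHIFT [0.0029 0.0034 0.1349] |xy| 0.004 j7 0.59
time: 4.92
position: [602.7, 2.8, 57.8]
orientation: [0.53, 0.848, 0.001, 0.001]
force: [-1.6, 1.5, 6.4]
width: 0.635
grasp_force: 20.7
```

```bash
python3 -m jog '[[0,0,0,0,0,-0.01,-1],[0,0,0,0,0,-0.02,-1],[0,0,0,0,0,-0.03,-1],[0,0,0,0,0,-0.03,-1],[0,0,0,0,0,-0.03,-1],[0,0,0,0,0,0,-1]]'
python3 -c "
from h import *
plan([475,325,150],26)"
```

```text
time: 5.42
position: [605.0, 1.7, 183.3]
orientation: [0.53, 0.848, 0.003, 0.004]
force: [1.8, 0.4, -0.7]
width: 0.634
grasp_force: 21.5
t 5.4 phi 26.0 pos [605.    1.7 183.3] TURN [ 0.09  0.03 -0.  ] SHIFT [0.3475 0.0249 0.0333] |xy| 0.348 j7 0.59
```

```bash
python3 -m jog '[[0,0,0,0.0347,0.0025,0,-1],[0,0,0,0.0347,0.0025,0,-1],[0,0,0,0.0347,0.0025,0,-1],[0,0,0,0.0347,0.0025,0,-1],[0,0,0,0.0347,0.0025,0,-1],[0,0,0,0.0347,0.0025,0,-1],[0,0,0,0.0347,0.0025,0,-1],[0,0,0,0.0347,0.0025,0,-1],[0,0,0,0.0347,0.0025,0,-1],[0,0,0,0.0347,0.0025,0,-1],[0.09,0.03,0,0,0,0.03,-1],[0,0,0,0,0,0.03,-1],[0,0,0,0,0,0.03,-1],[0,0,0,0,0,0.02,-1],[0,0,0,0,0,0.01,-1],[0,0,0,0,0,0.01,-1],[0,0,0,0,0,0,-1],[0,0,0,0,0,0,-1]]'
python3 -c "
from h import *
plan([475,325,35.5],26)"
```

```text
time: 6.92
position: [471.5, 325.2, 46.9]
orientation: [0.53, 0.848, -0.003, -0.004]
force: [-0.8, 1.1, -1.1]
width: 0.631
grasp_force: 21.5
t 6.9 phi 26.0 pos [471.5 325.2  46.9] TURN [-0.08 -0.03  0.  ] SHIFT [-0.0017  0.0031  0.0114] |xy| 0.004 j7 0.02
```

```bash
python3 -m jog '[[0,0,0,0,0,0.004,-1],[0,0,0,0,0,0.004,-1],[0,0,0,0,0,0.003,-1],[0,0,0,0,0,0,-1],[0,0,0,0,0,0,-1]]'
python3 -m jog '[[0,0,0,0,0,0,0.4],[0,0,0,0,0,0,0.5],[0,0,0,0,0,0,0.7],[0,0,0,0,0,0,1],[0,0,0,0,0,0,1],[0,0,0,0,0,0,1],[0,0,0,0,0,-0.01,1],[0,0,0,0,0,-0.02,1],[0,0,0,0,0,-0.03,1],[0,0,0,0,0,-0.04,1],[0,0,0,0,0,-0.04,1],[0,0,0,0,0,-0.03,1],[0,0,0,0,0,0,1]]'
python3 - <<'E'
from h import *
c,im=snap("wrist","w2.png")
print([(b["p"],b["bbox"]) for b in nets.boxes_of("wrist","tomato")[:2]], w2pix(c,[475,325,50]))
plan([496,-397,230],90)
E
```

```text
time: 7.33
position: [470.9, 325.1, 35.4]
orientation: [0.53, 0.848, -0.003, -0.004]
force: [-0.1, -0.8, -0.8]
width: 0.635
grasp_force: 21.5
time: 8.42
position: [475.6, 326.8, 212.8]
orientation: [0.53, 0.848, 0.002, -0.002]
force: [0.5, 1.1, 1.4]
width: 1.0
grasp_force: 0.0
[(0.9, [293.3, 154.3, 347.0, 209.7])] [[322.53307103 180.50571162]]
t 8.5 phi 26.0 pos [473.  325.7 207.4] TURN [ -0.03  -0.07 -11.16] SHIFT [-0.023  -0.7227 -0.0226] |xy| 0.723 j7 -0.07
```

```bash
python3 -m jog '[[0,0,-0.93,0,0,0,1],[0,0,-0.93,0,0,0,1],[0,0,-0.93,0,0,0,1],[0,0,-0.93,0,0,0,1],[0,0,-0.93,0,0,0,1],[0,0,-0.93,0,0,0,1],[0,0,-0.93,0,0,0,1],[0,0,-0.93,0,0,0,1],[0,0,-0.93,0,0,0,1],[0,0,-0.93,0,0,0,1],[0,0,-0.93,0,0,0,1],[0,0,-0.93,0,0,0,1]]'
python3 -m jog '[[0,0,0,-0.0012,-0.0361,-0.0011,1],[0,0,0,-0.0012,-0.0361,-0.0011,1],[0,0,0,-0.0012,-0.0361,-0.0011,1],[0,0,0,-0.0012,-0.0361,-0.0011,1],[0,0,0,-0.0012,-0.0361,-0.0011,1],[0,0,0,-0.0012,-0.0361,-0.0011,1],[0,0,0,-0.0012,-0.0361,-0.0011,1],[0,0,0,-0.0012,-0.0361,-0.0011,1],[0,0,0,-0.0012,-0.0361,-0.0011,1],[0,0,0,-0.0012,-0.0361,-0.0011,1],[0,0,0,-0.0012,-0.0361,-0.0011,1],[0,0,0,-0.0012,-0.0361,-0.0011,1],[0,0,0,-0.0012,-0.0361,-0.0011,1],[0,0,0,-0.0012,-0.0361,-0.0011,1],[0,0,0,-0.0012,-0.0361,-0.0011,1],[0,0,0,-0.0012,-0.0361,-0.0011,1],[0,0,0,-0.0012,-0.0361,-0.0011,1],[0,0,0,-0.0012,-0.0361,-0.0011,1],[0,0,0,-0.0012,-0.0361,-0.0011,1],[0,0,0,-0.0012,-0.0361,-0.0011,1]]'
python3 - <<'E'
from h import *
c,im=snap("wrist","w3.png")
for b in nets.boxes_of("wrist","spool")[:4]: print(round(b["p"],2),np.round(b["bbox"]))
print(w2pix(c,[496,-397,75]))
plan([496,-397,30],90)
E
```

```text
time: 9.52
position: [471.6, 324.7, 203.8]
orientation: [-0.002, 1.0, -0.002, -0.006]
force: [0.8, 0.5, 0.1]
width: 0.993
grasp_force: 0.0
time: 11.18
position: [495.5, -397.8, 226.4]
orientation: [0.0, 1.0, 0.0, -0.006]
force: [1.3, 0.2, 0.2]
width: 1.001
grasp_force: 0.0
0.68 [284. 223. 332. 293.]
0.62 [342. 259. 398. 333.]
0.56 [302. 147. 355. 211.]
[[325.62874315 183.27204754]]
t 11.3 phi 89.5 pos [ 493.2 -403.   226.5] TURN [-0.04 -0.13 -0.08] SHIFT [-0.0028  0.006   0.1965] |xy| 0.007 j7 2.38
```

View pics/w3.png

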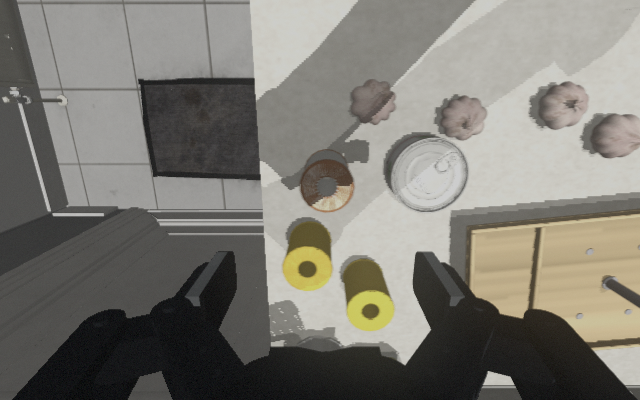

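The white-and-brown spool is at (327,187). It has clear space from the yellow ones at (308,268) and (370,310), and from the tin. I'll descend to it.

```bash
python3 -m jog '[[-0.04,-0.13,-0.08,-0.004,0.005,0.025,1],[0,0,0,0,0,0.035,1],[0,0,0,0,0,0.035,1],[0,0,0,0,0,0,1],[0,0,0,0,0,0,1]]'
python3 - <<'E'
from h import *
c,im=snap("wrist","w4.png")
for b in nets.boxes_of("wrist","spool")[:3]: print(round(b["p"],2),np.round(b["bbox"]))
print(w2pix(c,[498,-398,75]))
plan([498,-398,30],90)
E
```

```text
time: 11.7
position: [499.0, -390.0, 130.8]
orientation: [-0.004, 1.0, 0.003, -0.001]
force: [-0.5, -0.8, 1.4]
width: 0.998
grasp_force: 0.0
0.9 [334. 298. 407. 364.]
0.78 [256. 250. 326. 349.]
0.75 [280. 160. 354. 249.]
[[313.15007864 214.36735304]]
t 11.8 phi 90.4 pos [ 500.9 -392.1  134.4] TURN [0.02 0.04 0.07] SHIFT [ 0.0029 -0.0059  0.1044] |xy| 0.007 j7 2.43
```

View pics/w4.png

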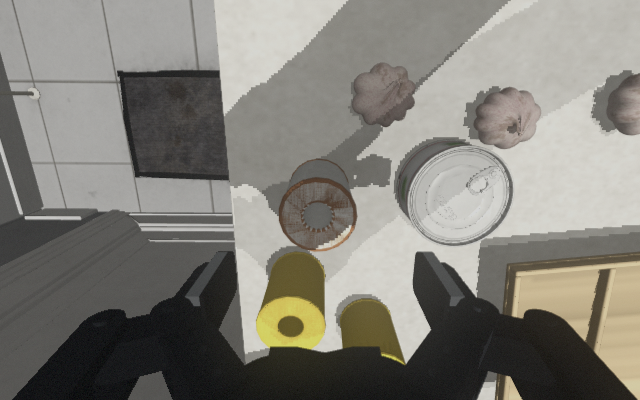

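The spool's bore is at (317,214) with a clear gap all round. I'll compute the offset in the tool frame, which keeps the pose noise out of it.

```bash
cat >> h.py <<'E'
def tool_xy(uv,depth):
    """tool-frame point on plane tool z=depth (mm below TCP) seen at wrist pixel uv"""
    p=imaging.camera_params("wrist"); K,k1,_=cam("wrist"); return pix2w((K,k1,np.array(p["tool_from_camera"])),uv,depth)[0].round(1)
E
python3 - <<'E'
from h import *
for d in (55,58): print(tool_xy([317.5,214],d))
print([manip.get_obs()["position"].round(1) for i in range(2)])
E
```

```text
[ 1.6 -5.2 55. ]
[ 0.4 -5.3 58. ]
[array([ 500.9, -392.1,  134.4]), array([ 500.9, -392.1,  134.4])]
```

```bash
python3 -m jog '[[0,0.04,0.07,0.001,-0.005,0,1],[0,0,0,0,0,0.025,1],[0,0,0,0,0,0.025,1],[0,0,0,0,0,0.025,1],[0,0,0,0,0,0.017,1],[0,0,0,0,0,0.01,1],[0,0,0,0,0,0,1],[0,0,0,0,0,0,0.5],[0,0,0,0,0,0,0],[0,0,0,0,0,0,-0.3],[0,0,0,0,0,0,-1],[0,0,0,0,0,0,-1],[0,0,0,0,0,0,-1],[0,0,0,0,0,0,-1],[0,0,0,0,0,0,-1],[0,0,0,0,0,0,-1]]' 30
python3 -c "
from h import *
for i in range(1): plan([498,-398,30],90)"
```

```text
time: 13.13
position: [500.4, -396.7, 32.9]
orientation: [-0.0, 1.0, 0.001, 0.001]
force: [-0.2, 2.1, 5.8]
width: 0.636
grasp_force: 30.8
t 13.1 phi 90.0 pos [ 500.4 -396.7   32.9] TURN [0.02 0.02 0.01] SHIFT [ 0.0024 -0.0013  0.0029] |xy| 0.003 j7 2.48
```

```bash
python3 -m jog '[[0,0,0,0,0,-0.01,-1],[0,0,0,0,0,-0.02,-1],[0,0,0,0,0,-0.03,-1],[0,0,0,0,0,-0.03,-1],[0,0,0,0,0,-0.03,-1],[0,0,0,0,0,-0.03,-1],[0,0,0,0,0,-0.01,-1],[0,0,0,0,0,0,-1],[0,0,0,0,0,0,-1]]'
python3 - <<'E'
from h import *
c,im=snap("wrist","w5.png")
plan([626,-51.5,190],90)
E
```

```text
time: 13.88
position: [499.5, -396.5, 191.1]
orientation: [-0.0, 1.0, 0.001, 0.0]
force: [0.1, 0.5, -1.9]
width: 0.637
grasp_force: 32.0
t 13.9 phi 90.0 pos [ 499.  -396.   189.8] TURN [ 0.04 -0.01  0.01] SHIFT [-1.270e-01  3.445e-01 -2.000e-04] |xy| 0.367 j7 2.4
```

View pics/w5.png

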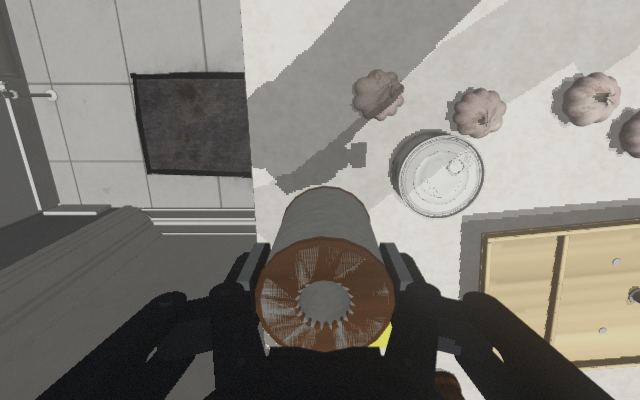

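```bash
python3 -m jog '[[0,0,0,-0.0127,0.026,0,-1],[0,0,0,-0.0127,0.026,0,-1],[0,0,0,-0.0127,0.026,0,-1],[0,0,0,-0.0127,0.026,0,-1],[0,0,0,-0.0127,0.026,0,-1],[0,0,0,-0.0127,0.026,0,-1],[0,0,0,-0.0127,0.026,0,-1],[0,0,0,-0.0127,0.026,0,-1],[0,0,0,-0.0127,0.026,0,-1],[0,0,0,-0.0127,0.026,0,-1],[0,0,0,0,0,0,-1],[0,0,0,0,0,0,-1],[0,0,0,0,0,0,-1]]'
python3 - <<'E'
from h import *
c,im=snap("wrist","w6.png")
print("bore",tool_xy([326,303],-44), w2pix(c,[[626,-51.5,123],[626,-51.5,45]]))
plan([626,-51.5,190],90)
E
```

```text
time: 15.02
position: [625.2, -136.9, 189.7]
orientation: [-0.0, 1.0, 0.001, -0.002]
force: [-0.2, -0.5, -0.2]
width: 0.641
grasp_force: 32.1
bore [  3.    0.1 -44. ] [[441.92111587 211.51239048]
 [412.22579193 184.03887209]]
t 15.1 phi 90.0 pos [ 625.2 -137.8  190.2] TURN [ 0.02 -0.03 -0.01] SHIFT [-0.0008  0.0863  0.0002] |xy| 0.086 j7 1.93
```

View pics/w6.png

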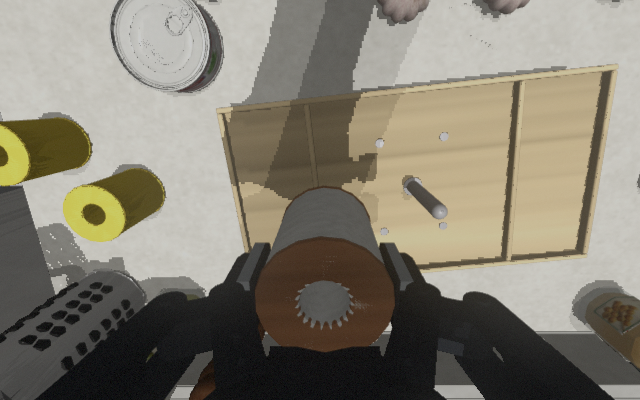

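The spindle tip is at (438,211) and its base at (409,184). The held spool's bore is at (326,303).

```bash
python3 - <<'E'
from h import *
print("tip",tool_xy([438.5,211.5],73),"base",tool_xy([409,184],145), tool_xy([438.5,211.5],70))
p=imaging.camera_params("wrist");K,k1,_=cam("wrist");c=(K,k1,np.array(p["tool_from_camera"]))
a=np.linspace(0,2*np.pi,72);
for zz,r in((-44,27.8),(31,27.8),(-44,10)):
  for x0 in (0,3): e=w2pix(c,np.c_[x0+r*np.cos(a),r*np.sin(a),zz+0*a]); print(zz,x0,e.min(0).round(1),e.max(0).round(1))
E
```

```text
tip [-3.3 85.2 73. ] base [ -1.4  81.9 145. ] [-2.2 84.  70. ]
-44 0 [252.7 243.6] [398.8 367. ]
-44 3 [252.1 235.8] [399.4 361.2]
31 0 [280.  186.7] [370.4 269.9]
31 3 [279.8 181.7] [370.6 265.8]
-44 0 [299.6 287.1] [352.  331.3]
-44 3 [299.4 280. ] [352.2 324.9]
```

```bash
python3 -m jog '[[0,0,0,-0.0015,0.028,0,-1],[0,0,0,-0.0015,0.028,0,-1],[0,0,0,-0.0015,0.028,0,-1],[0,0,0,0,0,0,-1],[0,0,0,0,0,0,-1],[0,0,0,0,0,0.01,-1],[0,0,0,0,0,0.01,-1],[0,0,0,0,0,0,-1],[0,0,0,0,0,0,-1]]'
python3 - <<'E'
from h import *
plan([626,-51.5,188],90)
c,im=snap("scene","s7.png")
u,v=w2pix(c,[626,-51.5,130])[0].astype(int); a=im[v-35:v+45,u-50:u+50,::-1]; cv2.imwrite("pics/s7c.png",cv2.resize(a,(750,600),interpolation=cv2.INTER_CUBIC)); print(u,v)
E
```

```text
time: 15.82
position: [629.8, -53.9, 170.5]
orientation: [0.001, 1.0, 0.001, -0.001]
force: [0.3, 0.2, -1.1]
width: 0.641
grasp_force: 32.2
t 15.8 phi 89.9 pos [629.8 -53.9 170.5] TURN [ 0.02 -0.03 -0.01] SHIFT [ 0.0038  0.0024 -0.0175] |xy| 0.004 j7 1.79
358 174
```

View pics/s7c.png

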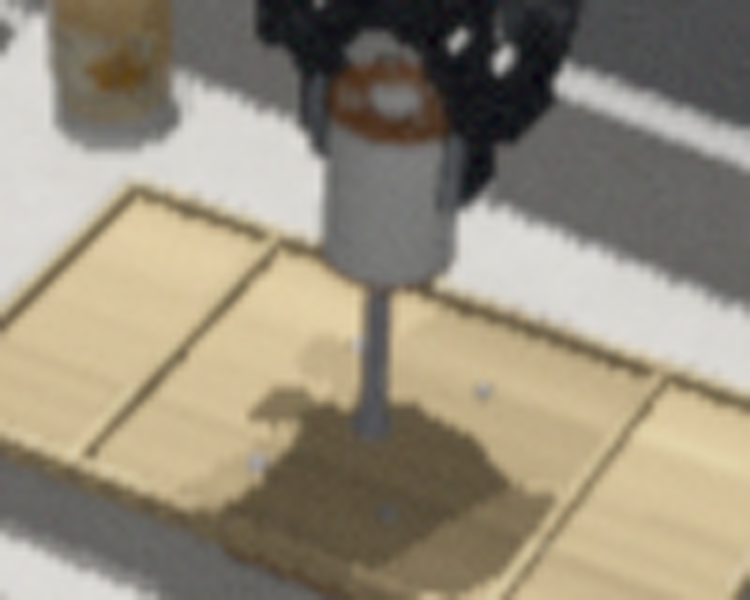

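In the crop the spindle axis is about 10 px left of the spool's axis. That agrees with the measured pose, so I'll correct by (-2,+2.4) mm in the world and lower.

```bash
python3 -m jog '[[0,0,0,0.002,0.0024,0,-1],[0,0,0,0,0,0,-1],[0,0,0,0,0,0.01,-1],[0,0,0,0,0,0.008,-1],[0,0,0,0,0,0.006,-1],[0,0,0,0,0,0.006,-1],[0,0,0,0,0,0,-1],[0,0,0,0,0,0,-1]]'
python3 - <<'E'
from h import *
plan([626,-51.5,188],90)
print(manip.get_obs()["force"],manip.get_obs()["torque"])
c,im=snap("scene","s8.png")
a=im[139:219,308:408,::-1]; cv2.imwrite("pics/s8c.png",cv2.resize(a,(750,600),interpolation=cv2.INTER_CUBIC))
E
```

```text
time: 16.53
position: [628.5, -50.2, 141.2]
orientation: [-0.0, 1.0, 0.001, -0.001]
force: [0.1, 0.7, -1.8]
width: 0.635
grasp_force: 32.2
t 16.5 phi 90.0 pos [628.5 -50.2 141.2] TURN [ 0.03 -0.01  0.01] SHIFT [ 0.0025 -0.0013 -0.0468] |xy| 0.003 j7 1.8
[ 0.14086391  0.66439076 -1.77737752] [-0.00702274  0.00184429 -0.00068907]
```

View pics/s8c.png

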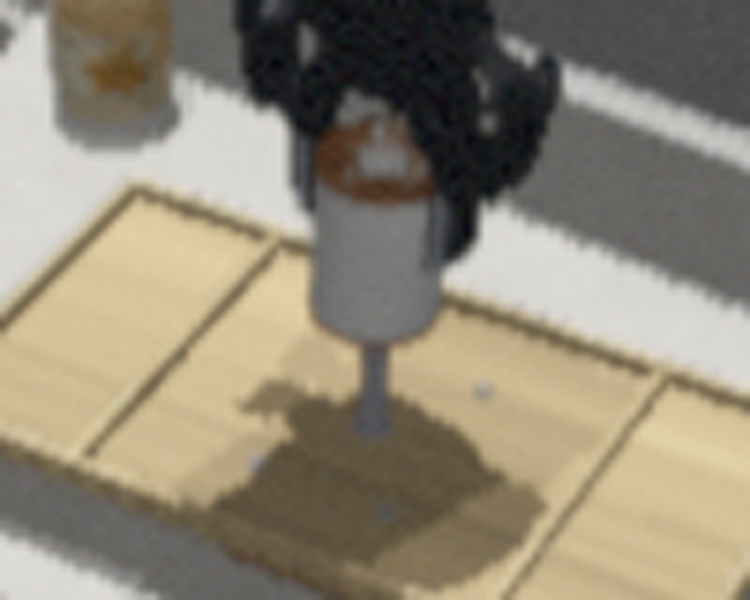

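The spool is on the spindle, with its centre (375) on the spindle axis (374) and no contact force. I'll lower it the rest of the way.

```bash
python3 -m jog '[[0,0,0,0,0,0.008,-1],[0,0,0,0,0,0.01,-1],[0,0,0,0,0,0.01,-1],[0,0,0,0,0,0.01,-1],[0,0,0,0,0,0.01,-1],[0,0,0,0,0,0.006,-1],[0,0,0,0,0,0,-1],[0,0,0,0,0,0,-1]]'
python3 -m jog '[[0,0,0,0,0,0.002,-1],[0,0,0,0,0,0.002,-1],[0,0,0,0,0,0,-1],[0,0,0,0,0,0,-1]]'
```

```text
time: 17.25
position: [628.5, -50.0, 87.3]
orientation: [-0.0, 1.0, 0.001, -0.001]
force: [0.6, 0.3, -0.4]
width: 0.64
grasp_force: 32.2
time: 17.58
position: [628.8, -49.9, 84.0]
orientation: [-0.0, 1.0, 0.001, -0.0]
force: [0.1, 0.8, -0.4]
width: 0.635
grasp_force: 32.2
```

```bash
python3 -m jog '[[0,0,0,0,0,0.002,-1],[0,0,0,0,0,0.002,-1],[0,0,0,0,0,0,-1],[0,0,0,0,0,0,-1]]'
python3 -m jog '[[0,0,0,0,0,0.001,-1],[0,0,0,0,0,0.001,-1],[0,0,0,0,0,0,-1],[0,0,0,0,0,0,-1]]'
```

```text
time: 17.92
position: [628.6, -49.9, 79.6]
orientation: [-0.0, 1.0, 0.001, -0.0]
force: [-0.8, -0.2, -0.8]
width: 0.635
grasp_force: 32.2
time: 18.25
position: [628.8, -49.9, 78.0]
orientation: [-0.0, 1.0, 0.001, -0.0]
force: [-1.3, 0.1, 0.1]
width: 0.642
grasp_force: 32.2
```

```bash
python3 -m jog '[[0,0,0,0,0,0.001,-1],[0,0,0,0,0,0.001,-1],[0,0,0,0,0,0,-1]]'
python3 -m jog '[[0,0,0,0,0,0.001,-1],[0,0,0,0,0,0,-1],[0,0,0,0,0,0,0.35],[0,0,0,0,0,0,0.45],[0,0,0,0,0,0,0.6],[0,0,0,0,0,0,0.8],[0,0,0,0,0,0,1],[0,0,0,0,0,0,1],[0,0,0,0,0,0,1]]'
python3 -m jog '[[0,0,0,0,0,-0.01,1],[0,0,0,0,0,-0.02,1],[0,0,0,0,0,-0.03,1],[0,0,0,0,0,-0.03,1],[0,0,0,0,0,-0.03,1],[0,0,0,0,0,-0.02,1],[0,0,0,0,0,0,1]]'
python3 - <<'E'
from h import *
c,im=snap("scene","s9.png")
a=im[130:320,170:490,::-1]; cv2.imwrite("pics/s9c.png",cv2.resize(a,(800,475),interpolation=cv2.INTER_CUBIC))
E
```

```text
time: 18.5
position: [629.3, -49.7, 77.6]
orientation: [-0.0, 1.0, 0.002, 0.0]
force: [-4.5, 1.4, 14.0]
width: 0.64
grasp_force: 31.2
time: 19.25
position: [628.6, -49.9, 74.6]
orientation: [-0.0, 1.0, 0.001, -0.0]
force: [0.2, 0.6, 0.8]
width: 0.997
grasp_force: 0.0
time: 19.83
position: [631.2, -51.0, 220.8]
orientation: [-0.0, 1.0, 0.002, 0.004]
force: [0.8, -0.6, 0.4]
width: 1.005
grasp_force: 0.0
```

View pics/s9c.png

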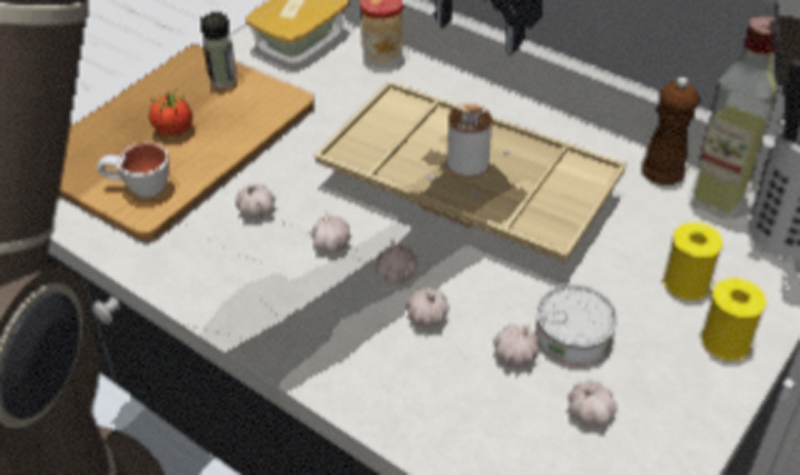

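The spool is seated at crop (469,140), the caddy is level, the tomato is on the board, and the six bulbs are where they were. Next are the bulbs, loading left and right in turn.

```bash
cat >> h.py <<'E'
def well(side,dx):
    a=np.radians(6); ux=np.array([np.cos(a),np.sin(a)]); uy=np.array([-ux[1],ux[0]])
    return np.array([625.5,-51.5])+uy*132*side+ux*dx
def find(xy,phi,zt=8,fn=None):
    """nearest wrist detection of a bulb to xy; plan the grasp there"""
    c,im=snap("wrist",fn); best=[]
    for b in nets.boxes_of("wrist","bulb0"):
        x=b["bbox"]; P=pix2w(c,[(x[0]+x[2])/2,(x[1]+x[3])/2],25)[0]; best.append((np.hypot(*(P[:2]-xy)),round(b["p"],2),P[:2].round(1),np.round([x[2]-x[0],x[3]-x[1]])))
    best.sort(key=lambda t:t[0])
    for b in best[:2]: print(b)
    if best and best[0][0]<60: plan([*best[0][2],zt],phi)
E
python3 -c "
from h import *
plan([433,132,150],96)"
```

```text
t 19.9 phi 90.0 pos [630.2 -50.7 218.3] TURN [ 0.03  0.05 -1.04] SHIFT [0.177  0.2023 0.0683] |xy| 0.269 j7 1.77
```

```bash
python3 -m jog '[[0,0.05,-0.52,0,0,0,1],[0,0,-0.52,0,0,0,1],[0,0,0,0.0197,0.0225,0,1],[0,0,0,0.0197,0.0225,0,1],[0,0,0,0.0197,0.0225,0,1],[0,0,0,0.0197,0.0225,0,1],[0,0,0,0.0197,0.0225,0,1],[0,0,0,0.0197,0.0225,0.01,1],[0,0,0,0.0197,0.0225,0.02,1],[0,0,0,0.0197,0.0225,0.02,1],[0,0,0,0.0197,0.0225,0.018,0.6],[0,0,0,0,0,0,0.6],[0,0,0,0,0,0,0.6],[0,0,0,0,0,0,0.6]]' 20
python3 -c "
from h import *
find([433,135],96,8,'b1.png')"
```

```text
time: 21.05
position: [431.3, 132.4, 148.5]
orientation: [-0.052, 0.999, 0.001, -0.003]
force: [0.6, -0.2, -0.4]
width: 0.804
grasp_force: 0.0
(np.float64(4.427967572593331), 0.79, array([435.1, 138.9]), array([57., 55.]))
(np.float64(198.7827346722353), 0.74, array([452.2, -62.9]), array([56., 58.]))
t 21.1 phi 95.9 pos [432.1 132.1 148.9] TURN [ 0.03 -0.04 -0.02] SHIFT [-0.0037  0.0065  0.1409] |xy| 0.007 j7 1.39
```

```bash
python3 -m jog '[[0,0,0,-0.003,0.006,0.02,0.6],[0,0,0,0,0,0.03,0.6],[0,0,0,0,0,0.03,0.6],[0,0,0,0,0,0.03,0.6],[0,0,0,0,0,0.02,0.6],[0,0,0,0,0,0.01,0.6],[0,0,0,0,0,0,0.6],[0,0,0,0,0,0,0.2],[0,0,0,0,0,0,-1],[0,0,0,0,0,0,-1],[0,0,0,0,0,0,-1],[0,0,0,0,0,0,-1],[0,0,0,0,0,0,-1],[0,0,0,0,0,0,-1]]' 20
python3 -m jog '[[0,0,0,0,0,-0.01,-1],[0,0,0,0,0,-0.02,-1],[0,0,0,0,0,-0.03,-1],[0,0,0,0,0,-0.03,-1],[0,0,0,0,0,-0.03,-1],[0,0,0,0,0,-0.03,-1],[0,0,0,0,0,0,-1],[0,0,0,0,0,0,-1]]'
python3 -c "
from h import *
plan([*well(1,0),55],96)"
```

```text
time: 22.32
position: [433.6, 139.7, 9.6]
orientation: [-0.052, 0.999, 0.002, -0.001]
force: [-0.4, -1.8, 7.3]
width: 0.568
grasp_force: 21.2
time: 22.98
position: [434.2, 139.7, 160.6]
orientation: [-0.052, 0.999, 0.003, -0.001]
force: [-0.2, 0.5, -0.4]
width: 0.567
grasp_force: 21.2
t 23.0 phi 96.0 pos [434.2 139.7 160.6] TURN [ 0.06 -0.01  0.  ] SHIFT [-0.1702 -0.0781  0.1056] |xy| 0.187 j7 1.37
```

```bash
python3 -m jog '[[0,0,0,-0.0243,-0.0112,0,-1],[0,0,0,-0.0243,-0.0112,0,-1],[0,0,0,-0.0243,-0.0112,0,-1],[0,0,0,-0.0243,-0.0112,0,-1],[0,0,0,-0.0243,-0.0112,0,-1],[0,0,0,-0.0243,-0.0112,0,-1],[0,0,0,-0.0243,-0.0112,0,-1],[0,0,0,0,0,0,-1],[0,0,0,0,0,0.03,-1],[0,0,0,0,0,0.03,-1],[0,0,0,0,0,0.025,-1],[0,0,0,0,0,0.01,-1],[0,0,0,0,0,0,-1],[0,0,0,0,0,0,-1]]'
python3 -c "
from h import *
plan([*well(1,0),55],96)"
```

```text
time: 24.15
position: [609.7, 79.0, 62.1]
orientation: [-0.052, 0.999, 0.001, -0.003]
force: [-0.1, -0.7, 0.9]
width: 0.568
grasp_force: 21.2
t 24.1 phi 96.0 pos [609.7  79.   62.1] TURN [ 0.03 -0.06 -0.  ] SHIFT [-0.002   0.0006  0.0071] |xy| 0.002 j7 1.71
```

```bash
python3 -m jog '[[0,0,0,-0.001,0,0.003,-1],[0,0,0,0,0,0.002,-1],[0,0,0,0,0,0.001,-1],[0,0,0,0,0,0,-1],[0,0,0,0,0,0,0.2],[0,0,0,0,0,0,0.3],[0,0,0,0,0,0,0.5],[0,0,0,0,0,0,0.6],[0,0,0,0,0,0,0.6],[0,0,0,0,0,-0.005,0.6],[0,0,0,0,0,-0.015,0.6],[0,0,0,0,0,-0.03,0.6],[0,0,0,0,0,-0.03,0.6],[0,0,0,0,0,-0.03,0.6],[0,0,0,0,0,0,0.6],[0,0,0,0,0,0,0.6]]'
python3 - <<'E'
from h import *
c,im=snap("wrist","p1.png")
a=cv2.resize(im[:,:,::-1],(400,250)); c,im=snap("scene"); b=cv2.resize(im[150:290,250:474,::-1],(400,250),interpolation=cv2.INTER_CUBIC)
cv2.imwrite("pics/p1c.png",np.hstack([a,b])); plan([416,-344,150],96)
E
```

```text
time: 25.48
position: [613.0, 79.0, 168.7]
orientation: [-0.052, 0.999, 0.002, -0.001]
force: [0.2, 0.8, -1.7]
width: 0.802
grasp_force: 0.0
t 25.6 phi 96.0 pos [611.3  79.  165.9] TURN [ 0.03 -0.06  0.  ] SHIFT [ 0.2384 -0.4003  0.0159] |xy| 0.466 j7 1.66
```

View pics/p1c.png

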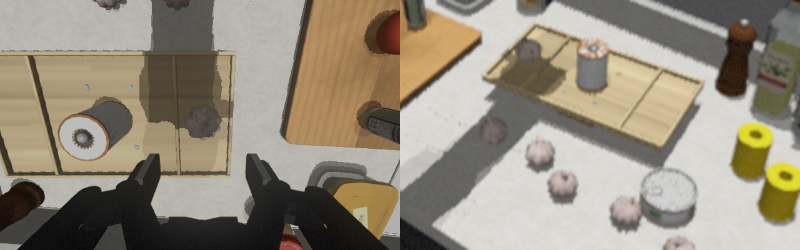

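Bulb 1 sits upright in the middle of the left well and the caddy is level. The next bulb goes right.

```bash
python3 -m jog '[[0,0,0,0.017,-0.0286,0,0.6],[0,0,0,0.017,-0.0286,0,0.6],[0,0,0,0.017,-0.0286,0,0.6],[0,0,0,0.017,-0.0286,0,0.6],[0,0,0,0.017,-0.0286,0,0.6],[0,0,0,0.017,-0.0286,0,0.6],[0,0,0,0.017,-0.0286,0,0.6],[0,0,0,0.017,-0.0286,0,0.6],[0,0,0,0.017,-0.0286,0,0.6],[0,0,0,0.017,-0.0286,0,0.6],[0,0,0,0.017,-0.0286,0,0.6],[0,0,0,0.017,-0.0286,0,0.6],[0,0,0,0.017,-0.0286,0.007,0.6],[0,0,0,0.017,-0.0286,0.007,0.6],[0,0,0,0,0,0,0.6],[0,0,0,0,0,0,0.6],[0,0,0,0,0,0,0.6]]'
python3 -c "
from h import *
find([416,-344],96,8,'b2.png')"
```

```text
time: 27.0
position: [416.4, -343.4, 151.1]
orientation: [-0.052, 0.999, 0.002, -0.003]
force: [-0.9, -0.3, -0.3]
width: 0.799
grasp_force: 0.0
(np.float64(0.7606658496334577), 0.7, array([ 416.8, -344.1]), array([56., 52.]))
(np.float64(99.67443248337197), 0.96, array([ 435.8, -246.3]), array([60., 44.]))
t 27.1 phi 96.1 pos [ 417.4 -342.6  151.7] TURN [ 0.04 -0.06  0.02] SHIFT [ 0.0008 -0.0014  0.1437] |xy| 0.002 j7 2.51
```

```bash
python3 -m jog '[[0,0,0,0.001,-0.001,0.022,0.6],[0,0,0,0,0,0.03,0.6],[0,0,0,0,0,0.03,0.6],[0,0,0,0,0,0.03,0.6],[0,0,0,0,0,0.02,0.6],[0,0,0,0,0,0.01,0.6],[0,0,0,0,0,0,0.6],[0,0,0,0,0,0,0.2],[0,0,0,0,0,0,-1],[0,0,0,0,0,0,-1],[0,0,0,0,0,0,-1],[0,0,0,0,0,0,-1],[0,0,0,0,0,0,-1],[0,0,0,0,0,0,-1]]' 20
python3 -m jog '[[0,0,0,0,0,-0.01,-1],[0,0,0,0,0,-0.02,-1],[0,0,0,0,0,-0.03,-1],[0,0,0,0,0,-0.03,-1],[0,0,0,0,0,-0.03,-1],[0,0,0,0,0,-0.03,-1],[0,0,0,0,0,0,-1],[0,0,0,0,0,0,-1]]'
python3 -c "
from h import *
plan([*well(-1,0),55],96)"
```

```text
time: 28.27
position: [416.1, -345.2, 11.6]
orientation: [-0.052, 0.999, 0.001, -0.001]
force: [-0.4, 1.4, 7.7]
width: 0.549
grasp_force: 21.2
time: 28.93
position: [416.8, -346.1, 162.6]
orientation: [-0.052, 0.999, 0.0, -0.001]
force: [-0.7, 0.6, -1.0]
width: 0.554
grasp_force: 21.1
t 28.9 phi 96.0 pos [ 416.8 -346.1  162.6] TURN [ 0.01 -0.01 -0.  ] SHIFT [-0.2383  0.1391  0.1076] |xy| 0.276 j7 2.51
```

```bash
python3 -m jog '[[0,0,0,-0.0238,0.0139,0,-1],[0,0,0,-0.0238,0.0139,0,-1],[0,0,0,-0.0238,0.0139,0,-1],[0,0,0,-0.0238,0.0139,0,-1],[0,0,0,-0.0238,0.0139,0,-1],[0,0,0,-0.0238,0.0139,0,-1],[0,0,0,-0.0238,0.0139,0,-1],[0,0,0,-0.0238,0.0139,0,-1],[0,0,0,-0.0238,0.0139,0,-1],[0,0,0,-0.0238,0.0139,0,-1],[0,0,0,0,0,0,-1],[0,0,0,0,0,0.03,-1],[0,0,0,0,0,0.03,-1],[0,0,0,0,0,0.025,-1],[0,0,0,0,0,0.01,-1],[0,0,0,0,0,0.004,-1],[0,0,0,0,0,0.003,-1],[0,0,0,0,0,0,-1],[0,0,0,0,0,0,-1]]'
python3 -c "
from h import *
plan([*well(-1,0),56.5],96)"
```

```text
time: 30.52
position: [638.4, -182.3, 58.8]
orientation: [-0.052, 0.999, 0.001, -0.002]
force: [0.3, 0.4, -0.7]
width: 0.551
grasp_force: 21.1
t 30.5 phi 96.0 pos [ 638.4 -182.3   58.8] TURN [ 0.03 -0.03 -0.  ] SHIFT [-0.0009 -0.0006  0.0023] |xy| 0.001 j7 2.16
```

Release, lift, and go to the next bulb (447,26), a left one.

```bash
python3 -m jog '[[0,0,0,0,0,0.0015,-1],[0,0,0,0,0,0,-1],[0,0,0,0,0,0,0.2],[0,0,0,0,0,0,0.3],[0,0,0,0,0,0,0.5],[0,0,0,0,0,0,0.6],[0,0,0,0,0,0,0.6],[0,0,0,0,0,-0.005,0.6],[0,0,0,0,0,-0.015,0.6],[0,0,0,0,0,-0.03,0.6],[0,0,0,0,0,-0.03,0.6],[0,0,0,0,0,-0.02,0.6],[0,0,0,0,0,0,0.6],[0,0,0,0,0,0,0.6]]'
python3 - <<'E'
from h import *
plan([447,26,150],96)
E
```

```text
time: 31.68
position: [638.9, -182.4, 157.7]
orientation: [-0.052, 0.999, 0.001, -0.001]
force: [-0.6, -0.7, -0.3]
width: 0.797
grasp_force: 0.0
t 31.7 phi 96.0 pos [ 638.9 -182.4  157.7] TURN [ 0.03 -0.02 -0.  ] SHIFT [0.169  0.2273 0.0077] |xy| 0.283 j7 2.12
```

```bash
python3 -m jog '[[0,0,0,0.0169,0.0227,0,0.6],[0,0,0,0.0169,0.0227,0,0.6],[0,0,0,0.0169,0.0227,0,0.6],[0,0,0,0.0169,0.0227,0,0.6],[0,0,0,0.0169,0.0227,0,0.6],[0,0,0,0.0169,0.0227,0,0.6],[0,0,0,0.0169,0.0227,0,0.6],[0,0,0,0.0169,0.0227,0,0.6],[0,0,0,0.0169,0.0227,0,0.6],[0,0,0,0.0169,0.0227,0.007,0.6],[0,0,0,0,0,0,0.6],[0,0,0,0,0,0,0.6],[0,0,0,0,0,0,0.6]]'
python3 -c "
from h import *
find([447,26],96,8,'b3.png')
c,im=snap('top','t3.png')
for l in('bulb0',):
  for b in nets.boxes_of('top',l): x=b['bbox']; print(round(b['p'],2),pix2w(c,[(x[0]+x[2])/2,(x[1]+x[3])/2],26).round())"
```

```text
time: 32.77
position: [446.3, 25.8, 150.2]
orientation: [-0.052, 0.999, 0.001, -0.003]
force: [0.3, 0.1, 0.4]
width: 0.797
grasp_force: 0.0
(np.float64(92.25408511356322), 0.91, array([452.7, -66.1]), array([52., 52.]))
(np.float64(161.28823922289223), 0.79, array([ 420.6, -133.1]), array([68., 59.]))
0.76 [[611.  74.  26.]]
0.6 [[ 414. -136.   26.]]
0.52 [[ 640. -186.   26.]]
0.48 [[ 434. -249.   26.]]
0.43 [[452. -76.  26.]]
```

```bash
python3 - <<'E'
import cv2,numpy as np
a=cv2.imread("pics/b3.png")[:, :]; b=cv2.imread("pics/t3.png")[130:290,250:480]
a=cv2.resize(a,(480,300)); b=cv2.resize(b,(431,300))
cv2.imwrite("pics/b3c.png",cv2.resize(np.hstack([a,b]),(800,263)))
E
python3 -c "
from h import *
find([447,26],96,8,'b3b.png')"
```

```text
(np.float64(1.4775757185217373), 0.91, array([445.5,  26.1]), array([53., 49.]))
(np.float64(89.98434972378544), 0.81, array([451.4, -63.9]), array([53., 54.]))
t 33.1 phi 95.9 pos [446.6  25.3 150.4] TURN [ 0.03 -0.05 -0.01] SHIFT [0.001  0.0009 0.1424] |xy| 0.001 j7 1.66
```

View pics/b3c.png

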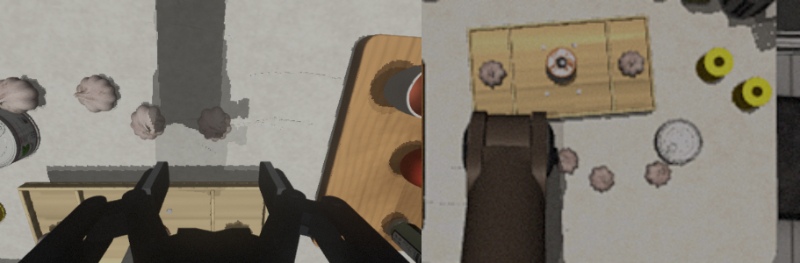

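The bulb is where it should be; the net had only missed it. Both loaded bulbs are centred in their wells.

```bash
python3 -m jog '[[0,0,0,0,0.001,0.022,0.6],[0,0,0,0,0,0.03,0.6],[0,0,0,0,0,0.03,0.6],[0,0,0,0,0,0.03,0.6],[0,0,0,0,0,0.02,0.6],[0,0,0,0,0,0.008,0.6],[0,0,0,0,0,0,0.6],[0,0,0,0,0,0,0.2],[0,0,0,0,0,0,-1],[0,0,0,0,0,0,-1],[0,0,0,0,0,0,-1],[0,0,0,0,0,0,-1],[0,0,0,0,0,0,-1],[0,0,0,0,0,0,-1]]' 20
python3 -m jog '[[0,0,0,0,0,-0.01,-1],[0,0,0,0,0,-0.02,-1],[0,0,0,0,0,-0.03,-1],[0,0,0,0,0,-0.03,-1],[0,0,0,0,0,-0.03,-1],[0,0,0,0,0,-0.03,-1],[0,0,0,0,0,0,-1],[0,0,0,0,0,0,-1]]'
python3 -c "
from h import *
plan([*well(1,-58),56],96)"
```

```text
time: 34.23
position: [446.4, 27.4, 11.8]
orientation: [-0.052, 0.999, 0.002, -0.001]
force: [-1.2, -1.5, 9.4]
width: 0.526
grasp_force: 21.2
time: 34.9
position: [447.3, 27.4, 162.7]
orientation: [-0.052, 0.999, 0.002, -0.0]
force: [-1.3, -0.5, -0.7]
width: 0.531
grasp_force: 20.9
t 34.9 phi 96.0 pos [447.3  27.4 162.7] TURN [ 0.05 -0.    0.  ] SHIFT [-0.1109  0.0349  0.1067] |xy| 0.116 j7 1.65
```

```bash
python3 -m jog '[[0,0,0,-0.0222,0.007,0,-1],[0,0,0,-0.0222,0.007,0,-1],[0,0,0,-0.0222,0.007,0,-1],[0,0,0,-0.0222,0.007,0,-1],[0,0,0,-0.0222,0.007,0,-1],[0,0,0,0,0,0,-1],[0,0,0,0,0,0.03,-1],[0,0,0,0,0,0.03,-1],[0,0,0,0,0,0.025,-1],[0,0,0,0,0,0.01,-1],[0,0,0,0,0,0.004,-1],[0,0,0,0,0,0.003,-1],[0,0,0,0,0,0,-1],[0,0,0,0,0,0,-1]]'
python3 -c "
from h import *
plan([*well(1,-58),57],96)"
```

```text
time: 36.07
position: [553.2, 73.6, 59.2]
orientation: [-0.052, 0.999, 0.002, -0.002]
force: [0.0, -0.4, -0.3]
width: 0.53
grasp_force: 20.9
t 36.1 phi 96.0 pos [553.2  73.6  59.2] TURN [ 0.03 -0.03 -0.  ] SHIFT [-0.0008 -0.      0.0022] |xy| 0.001 j7 1.73
```

Release, lift, then plan for bulb E at (435,-243) with phi 80.

```bash
python3 -m jog '[[0,0,0,0,0,0.0015,-1],[0,0,0,0,0,0,-1],[0,0,0,0,0,0,0.2],[0,0,0,0,0,0,0.3],[0,0,0,0,0,0,0.5],[0,0,0,0,0,0,0.6],[0,0,0,0,0,0,0.6],[0,0,0,0,0,-0.005,0.6],[0,0,0,0,0,-0.015,0.6],[0,0,0,0,0,-0.03,0.6],[0,0,0,0,0,-0.03,0.6],[0,0,0,0,0,-0.02,0.6],[0,0,0,0,0,0,0.6],[0,0,0,0,0,0,0.6]]'
python3 - <<'E'
from h import *
plan([435,-243,150],80)
E
```

```text
time: 37.23
position: [553.6, 73.5, 157.9]
orientation: [-0.052, 0.999, 0.002, -0.001]
force: [0.2, 0.7, 0.2]
width: 0.8
grasp_force: 0.0
t 37.2 phi 96.0 pos [553.6  73.5 157.9] TURN [ 0.04 -0.03  2.79] SHIFT [ 0.0619 -0.3323  0.0079] |xy| 0.338 j7 1.67
```

```bash
python3 -m jog '[[0,0,0.93,0,0,0,0.6],[0,0,0.93,0,0,0,0.6],[0,0,0.93,0,0,0,0.6],[0,0,0,0.0052,-0.0277,0,0.6],[0,0,0,0.0052,-0.0277,0,0.6],[0,0,0,0.0052,-0.0277,0,0.6],[0,0,0,0.0052,-0.0277,0,0.6],[0,0,0,0.0052,-0.0277,0,0.6],[0,0,0,0.0052,-0.0277,0,0.6],[0,0,0,0.0052,-0.0277,0,0.6],[0,0,0,0.0052,-0.0277,0,0.6],[0,0,0,0.0052,-0.0277,0,0.6],[0,0,0,0.0052,-0.0277,0,0.6],[0,0,0,0.0052,-0.0277,0,0.6],[0,0,0,0.0052,-0.0277,0.007,0.6],[0,0,0,0,0,0,0.6],[0,0,0,0,0,0,0.6],[0,0,0,0,0,0,0.6]]'
python3 -c "
from h import *
find([435,-243],80,8,'b4.png')
c=cam('wrist')
for b in nets.boxes_of('wrist','tuna_tin')[:2]: x=b['bbox']; print(b['p'],pix2w(c,[(x[0]+x[2])/2,(x[1]+x[3])/2],30))"
```

```text
time: 38.73
position: [433.4, -242.4, 148.5]
orientation: [0.087, 0.996, 0.001, -0.004]
force: [0.1, -0.1, 1.1]
width: 0.801
grasp_force: 0.0
(np.float64(0.43008259866820825), 0.71, array([ 434.8, -242.6]), array([58., 47.]))
(np.float64(107.2053558176161), 0.77, array([ 421.2, -136.7]), array([60., 60.]))
t 38.8 phi 80.1 pos [ 434.1 -241.9  148.9] TURN [ 0.02 -0.07  0.02] SHIFT [-0.0008 -0.0006  0.1409] |xy| 0.001 j7 2.07
0.76 [[ 493.44247035 -278.58426729   30.        ]]
```

```bash
python3 -m jog '[[0,0,0,0,0,0.022,0.6],[0,0,0,0,0,0.03,0.6],[0,0,0,0,0,0.03,0.6],[0,0,0,0,0,0.03,0.6],[0,0,0,0,0,0.018,0.6],[0,0,0,0,0,0.01,0.6],[0,0,0,0,0,0,0.6],[0,0,0,0,0,0,0.2],[0,0,0,0,0,0,-1],[0,0,0,0,0,0,-1],[0,0,0,0,0,0,-1],[0,0,0,0,0,0,-1],[0,0,0,0,0,0,-1],[0,0,0,0,0,0,-1]]' 20
python3 -m jog '[[0,0,0,0,0,-0.01,-1],[0,0,0,0,0,-0.02,-1],[0,0,0,0,0,-0.03,-1],[0,0,0,0,0,-0.03,-1],[0,0,0,0,0,-0.03,-1],[0,0,0,0,0,-0.03,-1],[0,0,0,0,0,0,-1],[0,0,0,0,0,0,-1]]'
python3 -c "
from h import *
plan([*well(-1,-58),56],96)"
```

```text
time: 40.05
position: [433.9, -243.1, 10.6]
orientation: [0.087, 0.996, 0.001, -0.002]
force: [-1.7, 1.0, 7.7]
width: 0.556
grasp_force: 21.2
time: 40.72
position: [434.9, -243.5, 161.5]
orientation: [0.087, 0.996, 0.001, -0.001]
force: [-0.5, 0.3, -1.2]
width: 0.554
grasp_force: 21.1
t 40.7 phi 80.0 pos [ 434.9 -243.5  161.5] TURN [ 0.02 -0.01 -2.79] SHIFT [-0.1516  0.039   0.1055] |xy| 0.157 j7 2.06
```

```bash
python3 -m jog '[[0,0,-0.93,0,0,0,-1],[0,0,-0.93,0,0,0,-1],[0,0,-0.93,0,0,0,-1],[0,0,0,-0.0253,0.0065,0,-1],[0,0,0,-0.0253,0.0065,0,-1],[0,0,0,-0.0253,0.0065,0,-1],[0,0,0,-0.0253,0.0065,0,-1],[0,0,0,-0.0253,0.0065,0,-1],[0,0,0,-0.0253,0.0065,0,-1],[0,0,0,0,0,0,-1],[0,0,0,0,0,0.03,-1],[0,0,0,0,0,0.03,-1],[0,0,0,0,0,0.025,-1],[0,0,0,0,0,0.01,-1],[0,0,0,0,0,0.004,-1],[0,0,0,0,0,0.003,-1],[0,0,0,0,0,0,-1],[0,0,0,0,0,0,-1]]'
python3 -c "
from h import *
plan([*well(-1,-58),56],96)"
```

```text
time: 42.22
position: [580.9, -188.7, 57.9]
orientation: [-0.052, 0.999, 0.001, -0.002]
force: [-0.1, -0.9, -0.6]
width: 0.558
grasp_force: 21.1
t 42.2 phi 96.0 pos [ 580.9 -188.7   57.9] TURN [ 0.03 -0.03 -0.  ] SHIFT [-0.0007 -0.0002  0.0019] |xy| 0.001 j7 2.24
```

Next is C at (453,-65) with phi 120, so the finger stays clear of bulb D.

```bash
python3 -m jog '[[0,0,0,0,0,0.0015,-1],[0,0,0,0,0,0,-1],[0,0,0,0,0,0,0.2],[0,0,0,0,0,0,0.3],[0,0,0,0,0,0,0.5],[0,0,0,0,0,0,0.6],[0,0,0,0,0,0,0.6],[0,0,0,0,0,-0.005,0.6],[0,0,0,0,0,-0.015,0.6],[0,0,0,0,0,-0.03,0.6],[0,0,0,0,0,-0.03,0.6],[0,0,0,0,0,-0.02,0.6],[0,0,0,0,0,0,0.6],[0,0,0,0,0,0,0.6]]'
python3 - <<'E'
from h import *
plan([453,-65,150],120)
E
```

```text
time: 43.38
position: [581.5, -188.8, 156.8]
orientation: [-0.052, 0.999, 0.001, -0.001]
force: [0.3, -0.1, -1.4]
width: 0.801
grasp_force: 0.0
t 43.4 phi 96.0 pos [ 581.5 -188.8  156.8] TURN [ 0.03 -0.02 -4.19] SHIFT [0.0494 0.1714 0.0068] |xy| 0.178 j7 2.18
```

```bash
python3 -m jog '[[0,0,-0.84,0,0,0,0.6],[0,0,-0.84,0,0,0,0.6],[0,0,-0.84,0,0,0,0.6],[0,0,-0.84,0,0,0,0.6],[0,0,-0.84,0,0,0,0.6],[0,0,0,0.0071,0.0245,0,0.6],[0,0,0,0.0071,0.0245,0,0.6],[0,0,0,0.0071,0.0245,0,0.6],[0,0,0,0.0071,0.0245,0,0.6],[0,0,0,0.0071,0.0245,0,0.6],[0,0,0,0.0071,0.0245,0,0.6],[0,0,0,0.0071,0.0245,0.006,0.6],[0,0,0,0,0,0,0.6],[0,0,0,0,0,0,0.6],[0,0,0,0,0,0,0.6]]'
python3 -c "
from h import *
find([453,-65],120,8,'b5.png')"
```

```text
time: 44.63
position: [452.0, -65.2, 150.0]
orientation: [-0.259, 0.966, 0.002, -0.002]
force: [-0.7, -0.3, 1.3]
width: 0.797
grasp_force: 0.0
(np.float64(2.757155345736735), 0.82, array([453.9, -67.6]), array([48., 54.]))
(np.float64(76.46976609110297), 0.75, array([ 420.5, -134.2]), array([54., 64.]))
t 44.7 phi 120.0 pos [452.4 -65.7 150.2] TURN [ 0.04 -0.03  0.  ] SHIFT [-0.0004 -0.0024  0.1422] |xy| 0.002 j7 2.27
```

```bash
python3 -m jog '[[0,0,0,0,-0.0015,0.022,0.6],[0,0,0,0,0,0.03,0.6],[0,0,0,0,0,0.03,0.6],[0,0,0,0,0,0.03,0.6],[0,0,0,0,0,0.018,0.6],[0,0,0,0,0,0.01,0.6],[0,0,0,0,0,0,0.6],[0,0,0,0,0,0,0.2],[0,0,0,0,0,0,-1],[0,0,0,0,0,0,-1],[0,0,0,0,0,0,-1],[0,0,0,0,0,0,-1],[0,0,0,0,0,0,-1],[0,0,0,0,0,0,-1]]' 20
python3 -m jog '[[0,0,0,0,0,-0.01,-1],[0,0,0,0,0,-0.02,-1],[0,0,0,0,0,-0.03,-1],[0,0,0,0,0,-0.03,-1],[0,0,0,0,0,-0.03,-1],[0,0,0,0,0,-0.03,-1],[0,0,0,0,0,0,-1],[0,0,0,0,0,0,-1]]'
python3 -c "
from h import *
plan([*well(1,58),56],96)"
```

```text
time: 45.9
position: [452.7, -66.0, 11.3]
orientation: [-0.259, 0.966, 0.002, -0.001]
force: [-0.5, -0.6, 8.4]
width: 0.531
grasp_force: 21.2
time: 46.57
position: [453.6, -66.1, 162.4]
orientation: [-0.259, 0.966, 0.002, -0.0]
force: [-0.2, 0.5, -1.9]
width: 0.53
grasp_force: 21.0
t 46.6 phi 120.1 pos [453.6 -66.1 162.4] TURN [0.04 0.   4.2 ] SHIFT [-0.2305  0.1285  0.1064] |xy| 0.264 j7 2.27
```

```bash
python3 -m jog '[[0,0,0.84,0,0,0,-1],[0,0,0.84,0,0,0,-1],[0,0,0.84,0,0,0,-1],[0,0,0.84,0,0,0,-1],[0,0,0.84,0,0,0,-1],[0,0,0,-0.0288,0.0161,0,-1],[0,0,0,-0.0288,0.0161,0,-1],[0,0,0,-0.0288,0.0161,0,-1],[0,0,0,-0.0288,0.0161,0,-1],[0,0,0,-0.0288,0.0161,0,-1],[0,0,0,-0.0288,0.0161,0,-1],[0,0,0,-0.0288,0.0161,0,-1],[0,0,0,-0.0288,0.0161,0,-1],[0,0,0,0,0,0,-1],[0,0,0,0,0,0,-1]]'
python3 -m jog '[[0,0,0,0,0,0.03,-1],[0,0,0,0,0,0.03,-1],[0,0,0,0,0,0.025,-1],[0,0,0,0,0,0.01,-1],[0,0,0,0,0,0.004,-1],[0,0,0,0,0,0.003,-1],[0,0,0,0,0,0,-1],[0,0,0,0,0,0,-1]]'
python3 -c "
from h import *
plan([*well(1,58),56],96)"
```

```text
time: 47.82
position: [667.9, 87.4, 156.9]
orientation: [-0.054, 0.999, 0.001, -0.004]
force: [-0.5, -0.5, -1.0]
width: 0.529
grasp_force: 21.0
time: 48.48
position: [668.5, 85.9, 59.0]
orientation: [-0.052, 0.999, 0.002, -0.002]
force: [-0.5, -0.2, 0.6]
width: 0.528
grasp_force: 21.0
t 48.5 phi 96.0 pos [668.5  85.9  59. ] TURN [ 0.03 -0.03 -0.  ] SHIFT [-0.0008 -0.0002  0.003 ] |xy| 0.001 j7 1.74
```

```bash
python3 -m jog '[[0,0,0,0,0,0.0015,-1],[0,0,0,0,0,0,-1],[0,0,0,0,0,0,0.2],[0,0,0,0,0,0,0.3],[0,0,0,0,0,0,0.5],[0,0,0,0,0,0,0.6],[0,0,0,0,0,0,0.6],[0,0,0,0,0,-0.005,0.6],[0,0,0,0,0,-0.015,0.6],[0,0,0,0,0,-0.03,0.6],[0,0,0,0,0,-0.03,0.6],[0,0,0,0,0,-0.02,0.6],[0,0,0,0,0,0,0.6],[0,0,0,0,0,0,0.6]]'
python3 - <<'E'
from h import *
plan([421,-134,150],96)
E
```

```text
time: 49.65
position: [669.1, 85.9, 157.8]
orientation: [-0.052, 0.999, 0.002, -0.001]
force: [0.5, 0.3, -1.3]
width: 0.798
grasp_force: 0.0
t 49.6 phi 96.0 pos [669.1  85.9 157.8] TURN [ 0.04 -0.02 -0.  ] SHIFT [ 0.2697 -0.1928  0.0078] |xy| 0.332 j7 1.7
```

```bash
python3 -m jog '[[0,0,0,0.0225,-0.0161,0,0.6],[0,0,0,0.0225,-0.0161,0,0.6],[0,0,0,0.0225,-0.0161,0,0.6],[0,0,0,0.0225,-0.0161,0,0.6],[0,0,0,0.0225,-0.0161,0,0.6],[0,0,0,0.0225,-0.0161,0,0.6],[0,0,0,0.0225,-0.0161,0,0.6],[0,0,0,0.0225,-0.0161,0,0.6],[0,0,0,0.0225,-0.0161,0,0.6],[0,0,0,0.0225,-0.0161,0,0.6],[0,0,0,0.0225,-0.0161,0,0.6],[0,0,0,0.0225,-0.0161,0.007,0.6],[0,0,0,0,0,0,0.6],[0,0,0,0,0,0,0.6],[0,0,0,0,0,0,0.6]]'
python3 -c "
from h import *
find([421,-134],96,8,'b6.png')"
```

```text
time: 50.9
position: [420.0, -134.0, 149.4]
orientation: [-0.052, 0.999, 0.002, -0.003]
force: [-0.2, 0.9, 0.2]
width: 0.799
grasp_force: 0.0
(np.float64(2.0366267848923916), 0.84, array([ 419.8, -135.6]), array([54., 57.]))
(np.float64(187.3069787457492), 0.83, array([ 601.2, -185.2]), array([28., 23.]))
t 51.0 phi 96.1 pos [ 420.5 -133.7  149.5] TURN [ 0.03 -0.05  0.01] SHIFT [ 0.0009 -0.0018  0.1415] |xy| 0.002 j7 2.04
```

```bash
python3 -m jog '[[0,0,0,0.0005,-0.0015,0.022,0.6],[0,0,0,0,0,0.03,0.6],[0,0,0,0,0,0.03,0.6],[0,0,0,0,0,0.03,0.6],[0,0,0,0,0,0.018,0.6],[0,0,0,0,0,0.009,0.6],[0,0,0,0,0,0,0.6],[0,0,0,0,0,0,0.2],[0,0,0,0,0,0,-1],[0,0,0,0,0,0,-1],[0,0,0,0,0,0,-1],[0,0,0,0,0,0,-1],[0,0,0,0,0,0,-1],[0,0,0,0,0,0,-1]]' 20
python3 -m jog '[[0,0,0,0,0,-0.01,-1],[0,0,0,0,0,-0.02,-1],[0,0,0,0,0,-0.03,-1],[0,0,0,0,0,-0.03,-1],[0,0,0,0,0,-0.03,-1],[0,0,0,0,0,-0.03,-1],[0,0,0,0,0,0,-1],[0,0,0,0,0,0,-1]]'
python3 -c "
from h import *
plan([*well(-1,58),56],96)"
```

```text
time: 52.17
position: [419.8, -135.7, 11.8]
orientation: [-0.052, 0.999, 0.001, -0.001]
force: [-0.9, -0.2, 8.7]
width: 0.53
grasp_force: 21.3
time: 52.83
position: [420.6, -136.0, 162.7]
orientation: [-0.052, 0.999, 0.002, -0.0]
force: [-0.6, 0.4, -1.1]
width: 0.53
grasp_force: 21.0
t 52.8 phi 96.0 pos [ 420.6 -136.   162.7] TURN [ 0.03 -0.01  0.  ] SHIFT [-0.2706 -0.0694  0.1067] |xy| 0.279 j7 2.04
```

```bash
python3 -m jog '[[0,0,0,-0.0271,-0.0069,0,-1],[0,0,0,-0.0271,-0.0069,0,-1],[0,0,0,-0.0271,-0.0069,0,-1],[0,0,0,-0.0271,-0.0069,0,-1],[0,0,0,-0.0271,-0.0069,0,-1],[0,0,0,-0.0271,-0.0069,0,-1],[0,0,0,-0.0271,-0.0069,0,-1],[0,0,0,-0.0271,-0.0069,0,-1],[0,0,0,-0.0271,-0.0069,0,-1],[0,0,0,-0.0271,-0.0069,0,-1],[0,0,0,0,0,0,-1],[0,0,0,0,0,0.03,-1],[0,0,0,0,0,0.03,-1],[0,0,0,0,0,0.025,-1],[0,0,0,0,0,0.01,-1],[0,0,0,0,0,0.004,-1],[0,0,0,0,0,0.003,-1],[0,0,0,0,0,0,-1],[0,0,0,0,0,0,-1]]'
python3 -c "
from h import *
plan([*well(-1,58),56],96)"
```

```text
time: 54.42
position: [696.7, -176.5, 58.6]
orientation: [-0.052, 0.999, 0.001, -0.001]
force: [0.2, 0.3, -0.7]
width: 0.526
grasp_force: 21.0
t 54.4 phi 96.0 pos [ 696.7 -176.5   58.6] TURN [ 0.02 -0.03 -0.  ] SHIFT [-0.0003 -0.0003  0.0026] |xy| 0.0 j7 2.16
```

Release, lift high, back off toward the robot, and inspect.

```bash
python3 -m jog '[[0,0,0,0,0,0.0015,-1],[0,0,0,0,0,0,-1],[0,0,0,0,0,0,0.2],[0,0,0,0,0,0,0.3],[0,0,0,0,0,0,0.5],[0,0,0,0,0,0,0.6],[0,0,0,0,0,0,0.6],[0,0,0,0,0,-0.005,0.6],[0,0,0,0,0,-0.015,0.6],[0,0,0,0,0,-0.03,0.6],[0,0,0,0,0,-0.03,0.6],[0,0,0,0,0,-0.04,0.6],[0,0,0,0,0,-0.04,0.6],[0,0,0,0,0,0,0.6]]'
python3 -m jog '[[0,0,0,0.03,0,0,0.6],[0,0,0,0.03,0,0,0.6],[0,0,0,0.03,0,0,0.6],[0,0,0,0.03,0,0,0.6],[0,0,0,0.03,0,0,0.6],[0,0,0,0.03,0,0,0.6],[0,0,0,0.03,0,0,0.6],[0,0,0,0.03,0,0,0.6],[0,0,0,0.03,0,0,0.6],[0,0,0,0,0,0,0.6],[0,0,0,0,0,0,0.6]]'
python3 - <<'E'
from h import *
_,a=snap("top","tf.png"); _,b=snap("scene","sf.png")
a=cv2.resize(a[120:280,160:480,::-1],(640,320),interpolation=cv2.INTER_CUBIC); b=cv2.resize(b[140:310,170:490,::-1],(520,276),interpolation=cv2.INTER_CUBIC)
cv2.imwrite("pics/fin.png",np.vstack([a,np.pad(b,((0,0),(0,120),(0,0)))]))
E
```

```text
time: 55.58
position: [700.2, -178.6, 226.9]
orientation: [-0.052, 0.999, -0.001, 0.004]
force: [0.7, -0.7, 1.6]
width: 0.798
grasp_force: 0.0
time: 56.5
position: [427.2, -205.2, 218.4]
orientation: [-0.051, 0.999, 0.002, -0.001]
force: [1.0, 0.9, 0.8]
width: 0.801
grasp_force: 0.0
```

View pics/fin.png

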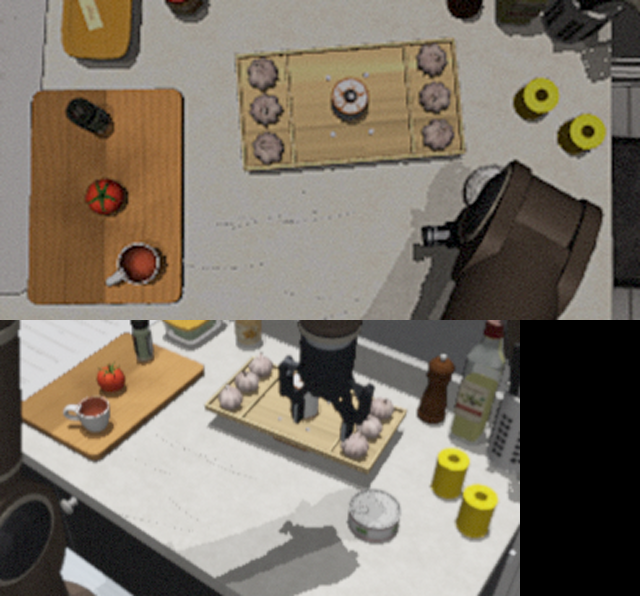

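The final picture shows three bulbs in each end well (left x≈265, right x≈435), the spool on the spindle, the tomato on the board and the caddy level. Nothing else was disturbed.

```bash
python3 -c "
from h import *
print(manip.sign_off())"
```

```text
the job is handed in; nothing more can be done
None
```

The job is done and handed in at about 57 s of the 210 s allowed: the tomato is on the chopping board, the spool is right down on the spindle, and three garlic bulbs are in each end well, with the caddy level where it stood.

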